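Fit the bayonet filter cartridge to the vacuum pump

ROBOT

A 6-joint arm with a two-finger parallel gripper is mounted at the origin on a cart in front of the work surface, level with it; the furniture and walls round the work are solid. World frame = base frame: x ahead of the robot, y to its left, z up, the work surface at z = 0. Lengths are in m, angles in rad, forces in N, time in s.
With the tool pointing down it reaches from about 0.425 to 0.925 m from the base axis. Payload 12.5 kg.
Tool frame: the origin (TCP) lies on the centre line of the jaws, within the pads' length; the fingertips stand 22 mm ahead of it and the grasp point (between the pads) lies 3 mm ahead of it; z points along the fingers, y is the line along which they close (so a half turn about z gives the same grasp; the last joint's range is limited). The gripper opens to 85 mm and grips with 20 to 120 N. Pads are 22 mm wide; open, the fingers measure 114 mm over their backs; the gripper's body (76 mm by 85 mm) begins 54 mm behind the grasp point. The pads swing forward as they close: fully open they stand 13 mm farther back than shut.
Start: joints at [1.005, 0.491, 1.559, -0, 1.092, -0.106], TCP at [0.277, 0.56, 0.253] pointing down, gripper open.
Joint ranges: [-3.1, 3.1], [-0.84, 2.19], [0.05, 2.79], [-1.13, 4.28], [0.06, 2.93], [-2.69, 2.69]. Speed limits (rad/s): [2.22, 2.22, 2.79, 3.14, 3.14, 3.14].

INTERFACE

Orientations are given as a rotation vector (axis times angle).
In Python, from plant import ctrl gives the robot as it stands. The module is installed in compiled form; this text tells all that it offers.
- The arm moves only by the tool send_rows, never from a script. Its argument "targets" is a list that holds one entry, the list of rows, each a list of 7 numbers: the shift along the tool's x, y, z each as a share of 25 mm, from -1 to 1, then the turn, a rotation vector about the tool's x, y, z each as a share of 5 degrees, from -1 to 1, then the closure in counts, from 0 (fully open) to 255 (shut). In form: [[[dx, dy, dz, wx, wy, wz, jaw], ...]]. A call has 1 to 8 rows; each row shifts and turns the commanded pose from where the row before left it, along the tool's axes as they then stand; what a row does not reach is not made up. A row lasts 1/12 s, in which the tool goes at most 41.7 mm and 7.16 degrees, less where a joint would pass 70% of its speed; a pose out of reach is approached as far as the arm can. A call with a number of a shift or a turn outside -1 to 1 is refused whole. A call with a gripper value outside its range is refused whole. The fingers move at their own pace and stop on an object; the grip force is fixed at half the most. Time passes only in rows, so rows that do not move let the fingers close. It gives the time, the measured TCP pose, the force, the opening and the grip force at its end, in the units of the state.
- ctrl.read_state(): the state, without advancing time (a new reading comes with each control period).
- ctrl.read_camera(name): name is "scene" or "top"; returns the picture (480x640x3 uint8, red, green, blue); there is no depth.
- ctrl.camera_info(name): a dict with "fovy" (degrees; the focal length in pixels is half the picture's height over the tangent of half this angle, whatever the lens; pixels are square), "cx", "cy" (the principal point, pixels), "position" and "orientation" of the camera in the world. Camera axes: x right, y down, z forward; pixel columns grow to the right and rows downward; lengths in m; the calibration is good to about 2 mm. A picture is of the moment at which its call begins. camera_info takes no time and is no camera call.
- ctrl.sign_off(): hands the job in; it is judged then, once.
Trained networks look in the newest picture that a camera, given by its name, has taken for a name from the list of things; names that differ only in an ending like _2 or _b are one class to them, and where a whole thing is asked for, a point or a joint stands for the part that bears it (a point fixed in the world has none). Each returns a list of dicts, best first, with "conf" (0 to 1); they miss things now and then, are a little off and sometimes report something else, mostly with a low value. They report only what shows in the picture. A call takes as long as a camera call. They do not tell look-alikes from the thing itself.
- ctrl.search_frame(name, camera): "at" ([column, row] in pixels, amid what is visible of it).
The state is a dict: "clock": time; "q": joint angles; "qvel": joint speeds; "joint_torque": joint torques, N m; "tool_pos": TCP position; "orientation": TCP orientation; "wrist_force": force on the tool from outside, world axes, zero at the start; "moment": the same for the moment, N m; "width": finger opening in m; "grip_force": force on a finger pad.
Only numpy, scipy, OpenCV 4.12 (cv2) and the standard library are available. Lean on these libraries where they do the work, as an engineer would, in place of code of your own. Each camera call takes 0.05 s, during which the arm holds its last target. There are 200 camera calls.

TASK

Fit the fresh filter cartridge, the one standing upright on the bench, into the bayonet socket on top of the vacuum pump: let its two lugs drop into the slots of the socket ring, push it down against the spring, turn it clockwise (seen from above) about a quarter turn to the stop and let the spring lift it into its locked position, without forcing it. Let go of it locked and upright, and leave the spent cartridge in its tray and the other things on the bench where they are.

Things in the scene. Friction and masses are not known exactly. Their poses are not given: they have to be found in the camera images.
- cartridge: Fresh filter cartridge, white and grey plastic, 104 mm high, 0.15 to 0.23 kg, upright on the bench left of the pump, among small things. Origin: centre of its underside, z up. From below: spigot 43 mm diameter up to 30 mm, tapering to 35 mm over the lowest 5; pleated body 57 mm diameter, 30 to 72 mm high, its flat underside is the shoulder. A half turn about z changes nothing.
- wing (a point): Middle of the cartridge's grip wing, 90 mm above its underside; axes as the cartridge's. The wing is a flat upright bar, 50 mm long in x (in line with the lugs), 13 mm thick in y, from 72 to 104 mm high. Take the cartridge by it.
- lug (a point): Tip of one of the cartridge's two opposite lugs, which stand out of the spigot along its +x and -x: 27.5 mm from the axis, 7 mm wide, from 10 to 16 mm above the underside.
- pump: Bench vacuum pump, fixed; grey and white housing 190 mm (x) by 150 mm (y), 64 mm high; gauge, valve knob and hose nozzle, up to 94 mm high, at its rear. Origin: centre of its underside; its front with the rocker switch faces its own -x.
- socket (a point): Centre of the upper rim of the pump's aluminium bayonet ring (72 mm outside, bore 45.6 mm), 100 mm above the bench; axes as the pump's. Two opposite slots, 10 mm wide, open upward in the rim for the lugs, along a line 75 degrees anticlockwise of the pump's x axis if the ring sits square; it was clamped by hand and may be turned up to 35 degrees either way.
- touch (a point): Where the cartridge's origin is while its lugs rest on the rim (10 mm below the rim). How the ring is turned is not reported: look at the slots, or feel for them by turning with a few newtons of push until the cartridge sinks. The lugs have 3 degrees of play each way in the slots. From 16 mm below the rim a spring disc pushes back: 3 N, and 0.6 N more for each mm.
- home (a point): Where the cartridge's origin is when pushed home (30 mm below the rim, shoulder on the rim, spring 11.4 N). The lugs turn only while the origin is 27 to 30 mm below the rim: the track runs 75 degrees clockwise, seen from above, to a stop; anticlockwise is blocked. A push of 11 to 18 N is right; above 45 N, pushing or twisting, damages the socket.
- locked (a point): Where the cartridge's origin is when locked (23.5 mm below the rim, shoulder 6.5 mm above it). At the stop the track's roof has a notch: as the push is eased there, the spring lifts the lugs into it, and the cartridge can neither turn nor rise. The wing is then within 40 degrees of the pump's x axis.
- spent: Spent filter cartridge, same shape as the fresh one, lying on its side in a narrow steel tray right of the pump. Origin: centre of its spigot's end face. Leave it.
- dropper: Small dropper bottle, 36 mm diameter, 93 mm high, standing near the fresh cartridge. Origin: centre of its underside. Leave it.
- cup: Lidded sample cup, 41 mm diameter, 59 mm high, standing near the fresh cartridge. Origin: centre of its underside. Leave it.
- dish: Petri dish, 60 mm diameter, 14 mm high, beside the pump. Origin: centre of its underside. Leave it.
Things that resemble listed ones, but are neither listed nor needed, are in the scene too. Leave any blue or purple look-alike of the cartridge alone.

How it is judged:
By the outcome, as a careful person would: the job done as asked, in the order asked, and still so for the second after the job is handed in, with the robot touching nothing.
It also fails if it takes over 64 s, if anything falls off the work surface, if the arm or the gripper's body presses on something with over 40 N, if the wrist force passes 120 N, or if a joint passes its speed limit or range.

## Working session

There is one attempt and no reset: what is moved stays moved. The work goes in short steps, Python scripts to look and compute and a tool call to move; the robot and the scene stay as the last step left them, time stands still between calls to the robot, and variables do not carry over. Pictures are saved under pics/ and viewed, at most 10 in all, crops included, and the job is handed in when it is done.

Besides the shell and the picture viewer there is one more tool, called after ">>>" by a JSON object that holds its "method" and its "body". send_rows: Moves the arm, as the interface text tells. Its arguments: {"type":"object","properties":{"targets":{"type":"array","items":{"type":"array","items":{"type":"array","items":{"type":"number"}}}}},"required":["targets"]}

```bash
mkdir -p pics; cat > h.py <<'E'
import numpy as np, cv2
from scipy.spatial.transform import Rotation as R
from plant import ctrl
def cam(n):
    i=ctrl.camera_info(n); f=240/np.tan(np.radians(i["fovy"])/2)
    o=np.array(i["orientation"],float)
    M=o if o.shape==(3,3) else R.from_rotvec(o).as_matrix()
    return f,i["cx"],i["cy"],np.array(i["position"]),M
def px2w(n,uv,z):
    f,cx,cy,p,M=cam(n); d=M@np.array([(uv[0]-cx)/f,(uv[1]-cy)/f,1]); return p+d*(z-p[2])/d[2]
def w2px(n,P):
    f,cx,cy,p,M=cam(n); c=M.T@(np.array(P)-p); return np.array([cx+f*c[0]/c[2],cy+f*c[1]/c[2]])
def snap(n,name):
    im=ctrl.read_camera(n); cv2.imwrite(f"pics/{name}.png",im[:,:,::-1]); return im
E
python3 - <<'E'
from h import *
for n in("top","scene"):
    print(ctrl.camera_info(n)); snap(n,n+"0")
    for k in("cartridge","wing","socket","pump","spent","dropper","cup","dish"):
        print(n,k,[(np.round(d["at"],1).tolist(),round(d["conf"],2)) for d in ctrl.search_frame(k,n)][:4])
s=ctrl.read_state();print(s)
E
```

```text
{'fovy': 55.06682286562364, 'cx': 312.0142073663948, 'cy': 237.28391411003958, 'position': array([0.42854466, 0.04967839, 1.14432522]), 'orientation': array([-2.20048639,  2.20358433, -0.0757643 ])}
top cartridge [([243.0, 262.9], 0.94), ([268.1, 299.8], 0.84), ([142.8, 226.3], 0.63), ([319.5, 300.1], 0.63)]
top wing [([140.2, 229.2], 0.88), ([318.0, 300.7], 0.87), ([217.6, 294.7], 0.76), ([268.2, 298.7], 0.7)]
top socket [([348.9, 231.0], 0.81)]
top pump [([349.2, 232.2], 0.93)]
top spent [([474.6, 243.1], 0.86), ([244.8, 263.1], 0.23)]
top dropper [([206.1, 225.4], 0.63)]
top cup [([174.9, 263.6], 0.86), ([350.4, 226.6], 0.61)]
top dish []
{'fovy': 51.29988598880999, 'cx': 309.01462327504936, 'cy': 237.537978477551, 'position': array([-0.11684037, -0.46108302,  0.97561903]), 'orientation': array([-2.22424324,  1.08705744, -0.38264029])}
scene cartridge [([238.5, 257.3], 0.89), ([201.6, 232.4], 0.67), ([242.1, 222.4], 0.66), ([200.4, 160.7], 0.65)]
scene wing [([271.3, 281.7], 0.8), ([234.6, 257.6], 0.78), ([202.7, 231.4], 0.74), ([246.7, 224.5], 0.73)]
scene socket [([341.7, 254.9]
[... 186 characters left out ...]
ish [([300.5, 199.2], 0.8)]
{'clock': 0.9, 'q': array([ 1.00540438e+00,  4.90912680e-01,  1.55891269e+00, -1.83871777e-05,
        1.09171312e+00, -1.05591378e-01]), 'qvel': array([-0.00058702, -0.00220117, -0.00107549, -0.00104263,  0.00223245,
        0.00065079]), 'joint_torque': array([-2.54222141e-04, -6.18256402e+01, -2.61844504e+01,  4.08884864e-05,
        3.24423690e-04,  6.55832210e-06]), 'tool_pos': array([0.27733698, 0.56010343, 0.25331468]), 'orientation': array([7.15886961e-01, 3.05890526e+00, 7.18925430e-05]), 'wrist_force': array([ 0.45394591, -0.78915633, -0.49396209]), 'moment': array([-0.00097201, -0.01622597,  0.01436735]), 'grip_force': 0.0, 'width': 0.08521418840727836}
```

View pics/top0.png

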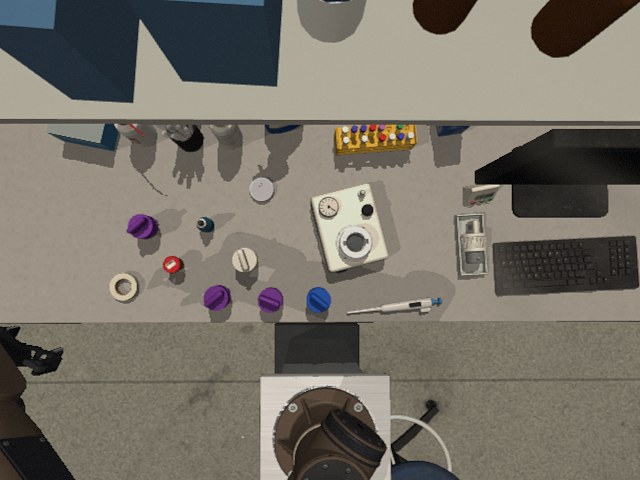

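View pics/scene0.png

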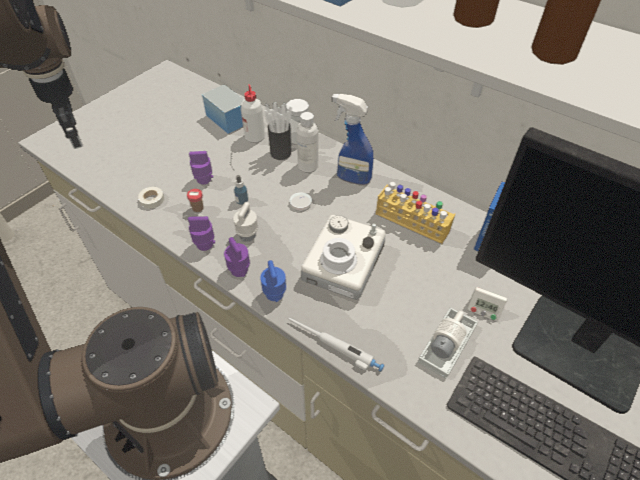

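The white cartridge stands at about (244,260) in the top view, or (244,222) in the scene view. The ring is near (353,242). Blue and purple look-alikes stand around the cartridge. Next I'll enlarge the ring and the cartridge.

```bash
python3 - <<'E'
from h import *
t=cv2.imread("pics/top0.png"); s=cv2.imread("pics/scene0.png")
c=lambda im,u,v,r:cv2.resize(im[v-r:v+r,u-r:u+r],(400,300) if 0 else (300,300),interpolation=cv2.INTER_CUBIC)
a=np.hstack([c(t,244,260,25),c(t,353,242,25)]); b=np.hstack([c(s,244,222,25),c(s,340,255,25)])
cv2.imwrite("pics/crop0.png",np.vstack([a,b]))
print(px2w("top",(244,260),.104),px2w("scene",(246,213),.104),px2w("top",(353,242),.1),px2w("scene",(341,254),.1))
for i in ("top","scene"): print(cam(i)[0])
E
```

```text
[0.4328081  0.18663498 0.104     ] [0.42668888 0.17302567 0.104     ] [ 0.47326851 -0.05989815  0.1       ] [ 0.46629295 -0.07857589  0.1       ]
460.380038931037
499.8001466755248
```

View pics/crop0.png

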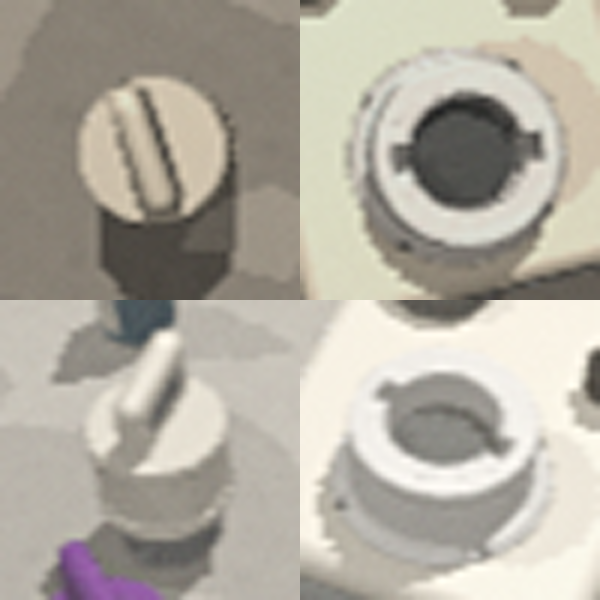

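```bash
python3 - <<'E'
from h import *
def q(cam_,u,v,x,y,z): return px2w(cam_,(u-25+(x+.5)/6-.5,v-25+(y+.5)/6-.5),z)
for a,b,n,u,v,z in [((100,157),(237,143),"top",353,242,.1),((88,90),(205,145),"scene",340,255,.1)]:
    A=q(n,u,v,*a,z);B=q(n,u,v,*b,z);print(n,"slots",(A+B)/2,np.linalg.norm(A-B),np.degrees(np.arctan2(*(A-B)[1::-1])))
A=q("top",244,260,120,95,.104);B=q("top",244,260,164,202,.104);print("wing",(A+B)/2,np.linalg.norm(A-B),np.degrees(np.arctan2(*(A-B)[1::-1])))
A=q("scene",244,222,130,105,.104);B=q("scene",244,222,168,40,.104);print("wing sc",(A+B)/2,np.linalg.norm(A-B),np.degrees(np.arctan2(*(A-B)[1::-1])))
print("disc",q("top",244,260,153,147,.072),q("scene",244,222,157,122,.072))
# pump edges + others
print("dropper",px2w("top",(206,224),.09),"cup",px2w("top",(173,264),.059),"dish",px2w("top",(261,189),.014))
print("purple",px2w("top",(217,297),.1),px2w("top",(270,299),.1),px2w("top",(318,299),.1))
P=[px2w("top",p,.064) for p in [(312,196),(369,184),(387,258),(330,270)]];print(np.round(P,3))
e=np.array(P[3])-P[0];print("pump x ang",np.degrees(np.arctan2(-e[1],-e[0])))
s=ctrl.read_state();print(R.from_rotvec(s["orientation"]).as_matrix().round(3))
E
```

```text
top slots [ 0.47421125 -0.06599148  0.1       ] 0.0523098978286012 95.76224871760174
scene slots [ 0.47479846 -0.06667583  0.1       ] 0.05065612337433666 95.94651932045518
wing [0.43433274 0.19058416 0.104     ] 0.04349201740942322 22.620077205190487
wing sc [0.43359688 0.18782157 0.104     ] 0.03793768381496293 -160.64446573130326
disc [0.43506448 0.19066745 0.072     ] [0.43503552 0.18972834 0.072     ]
dropper [0.51532097 0.27576257 0.09      ] cup [0.42392488 0.35847911 0.059     ] dish [0.60815567 0.15766297 0.014     ]
purple [0.3498137  0.24725559 0.1       ] [0.34497508 0.12819381 0.1       ] [0.34464266 0.02003434 0.1       ]
[[ 0.584  0.033  0.064]
 [ 0.612 -0.103  0.064]
 [ 0.437 -0.143  0.064]
 [ 0.409 -0.009  0.064]]
pump x ang 13.494371444797842
[[-0.896  0.444  0.   ]
 [ 0.444  0.896  0.   ]
 [-0.     0.    -1.   ]]
```

>>> {"method": "send_rows", "body": {"targets": [[[0,0,0,0,0,-1,0],[0,0,0,0,0,-1,0],[0,0,0,0,0,-1,0],[0,0,0,0,0,-1,0],[0,0,0,0,0,-1,0],[0,0,0,0,0,-1,0],[0,0,0,0,0,-1,0],[0,0,0,0,0,-1,0]]]}}

```text
clock: 1.57
tool_pos: [0.2773, 0.5601, 0.2533]
orientation: [-0.38, 3.118, 0.0]
wrist_force: [0.0, -0.1, -0.5]
width: 0.0855
grip_force: 0.0
```

>>> {"method": "send_rows", "body": {"targets": [[[0,0,0,0,0,-1,0],[0,0,0,0,0,-0.48,0],[0,-0.7,0,0,0,0,0],[0,-1,0,0,0,0,0],[0,-1,0,0,0,0,0],[0,-1,0,0,0,0,0],[0,-1,0,0,0,0,0],[0,-1,0,0,0,0,0]]]}}

```text
clock: 2.23
tool_pos: [0.3288, 0.426, 0.2534]
orientation: [-0.574, 3.088, 0.0]
wrist_force: [0.6, 0.8, -0.3]
width: 0.0857
grip_force: 0.0
```

>>> {"method": "send_rows", "body": {"targets": [[[0,-1,0,0,0,0,0],[0,-1,0,0,0,0,0],[0,-1,0,0,0,0,0],[0,-1,0,0,0,0,0],[0,-1,0,0,0,0,0],[0,-1,0,0,0,0,0],[0,-0.5,0,0,0,0,0],[0,0,0,0,0,0,0]]]}}

```text
clock: 2.9
tool_pos: [0.3876, 0.2737, 0.2535]
orientation: [-0.57, 3.089, -0.0]
wrist_force: [-0.4, -0.2, -0.1]
width: 0.0858
grip_force: 0.0
```

```bash
cat >> h.py <<'E'
def go(P,yaw):  # remaining shift in tool units, and turn about tool z in units
    s=ctrl.read_state(); M=R.from_rotvec(s["orientation"]).as_matrix()
    y=np.degrees(np.arctan2(M[1,1],M[0,1])); d=M.T@(np.array(P)-s["tool_pos"])/.025
    print("t",s["clock"],"pos",s["tool_pos"].round(4),"yaw",round(y,2),"tilt",M[2].round(3),"F",s["wrist_force"].round(1),"Mz",round(s["moment"][2],2),"w",round(s["width"],4),"g",round(s["grip_force"]),"q6",round(s["q"][5],2))
    print("units",d.round(2),"turn",round(-((yaw-y+180)%360-180)/5,2))
E
python3 -c "
from h import *
go((.435,.19,.099),111)"
```

```text
t 2.9 pos [0.3876 0.2737 0.2535] yaw 110.93 tilt [-0. -0. -1.] F [-0.4 -0.2 -0.1] Mz -0.04 w 0.0858 g 0 q6 -1.46
units [-0.57 -3.8   6.18] turn -0.01
```

>>> {"method": "send_rows", "body": {"targets": [[[-0.57,-0.8,0,0,0,0,0],[0,-1,0,0,0,0,0],[0,-1,0,0,0,0,0],[0,-1,0,0,0,0,0],[0,0,1,0,0,0,0],[0,0,1,0,0,0,0],[0,0,0.4,0,0,0,0],[0,0,0,0,0,0,0]]]}}

```text
clock: 3.57
tool_pos: [0.4336, 0.1921, 0.1914]
orientation: [0.573, -3.085, 0.0]
wrist_force: [0.1, 0.5, -0.2]
width: 0.0857
grip_force: 0.0
```

```bash
python3 - <<'E'
from h import *
go((.435,.19,.099),111)
s=snap("scene","s1"); t=snap("top","t1")
print(w2px("scene",(.435,.19,.1)),w2px("top",(.435,.19,.1)))
c=lambda im,u,v,r:cv2.resize(im[v-r:v+r,u-r:u+r,::-1],(400,400),interpolation=cv2.INTER_CUBIC)
cv2.imwrite("pics/c1.png",np.hstack([c(s,245,200,50),c(t,244,250,50)]))
E
```

```text
t 3.5667 pos [0.4336 0.1921 0.1914] yaw 111.05 tilt [ 0.004  0.    -1.   ] F [ 0.1  0.5 -0.2] Mz 0.03 w 0.0857 g 0 q6 -1.66
units [-0.04 -0.1   3.7 ] turn 0.01
[243.37160636 209.02698427] [242.74759808 259.0388131 ]
```

View pics/c1.png

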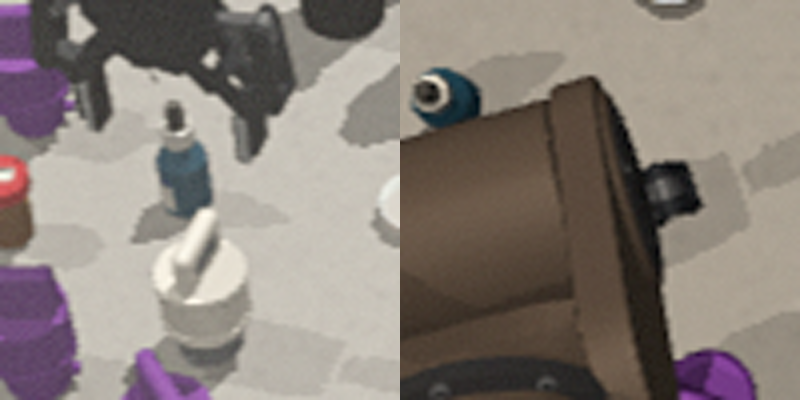

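The open jaws hang above the white cartridge, one on each side of its wing (scene crop, about (195,250)), and the neighbours are clear. I'll go down now.

>>> {"method": "send_rows", "body": {"targets": [[[-0.04,-0.1,0.7,0,0,0,0],[0,0,1,0,0,0,0],[0,0,1,0,0,0,0],[0,0,0.7,0,0,0,0],[0,0,0.3,0,0,0,0],[0,0,0,0,0,0,0],[0,0,0,0,0,0,0]]]}}

```text
clock: 4.25
tool_pos: [0.4367, 0.1903, 0.1017]
orientation: [-0.574, 3.088, 0.0]
wrist_force: [0.4, 0.1, -0.4]
width: 0.0856
grip_force: 0.0
```

```bash
python3 -c "
from h import *
go((.435,.19,.099),111)"
```

```text
t 4.25 pos [0.4367 0.1903 0.1017] yaw 111.07 tilt [-0.001 -0.    -1.   ] F [ 0.4  0.1 -0.4] Mz 0.01 w 0.0856 g 0 q6 -1.67
units [0.07 0.01 0.11] turn 0.01
```

>>> {"method": "send_rows", "body": {"targets": [[[0.07,0,0.1,0,0,0,0],[0,0,0,0,0,0,120],[0,0,0,0,0,0,160],[0,0,0,0,0,0,200],[0,0,0,0,0,0,255],[0,0,0,0,0,0,255],[0,0,0,0,0,0,255],[0,0,0,0,0,0,255]]]}}

```text
clock: 4.92
tool_pos: [0.4347, 0.1893, 0.0984]
orientation: [-0.574, 3.088, -0.0]
wrist_force: [1.0, -0.5, 1.3]
width: 0.0119
grip_force: 60.7
```

>>> {"method": "send_rows", "body": {"targets": [[[0,0,0,0,0,0,255],[0,0,0,0,0,0,255],[0,0,0,0,0,0,255],[0,0,0,0,0,0,255]]]}}

```text
clock: 5.25
tool_pos: [0.4347, 0.1893, 0.0984]
orientation: [-0.574, 3.088, 0.0]
wrist_force: [0.2, -1.1, 3.5]
width: 0.0121
grip_force: 60.8
```

```bash
python3 -c "
from h import *
go((.435,.19,.099),111)"
```

```text
t 5.25 pos [0.4347 0.1893 0.0984] yaw 111.06 tilt [-0. -0. -1.] F [ 0.2 -1.1  3.5] Mz -0.03 w 0.0121 g 61 q6 -1.67
units [-0.02  0.02 -0.02] turn 0.01
```

>>> {"method": "send_rows", "body": {"targets": [[[0,0,-0.5,0,0,0,255],[0,0,-1,0,0,0,255],[0,0,-1,0,0,0,255],[0,0,-1,0,0,0,255],[0,0,-1,0,0,0,255],[0,0,-1,0,0,0,255],[0,0,-0.5,0,0,0.5,255],[0,0,0,0,0,1,255]]]}}

```text
clock: 5.92
tool_pos: [0.4351, 0.1896, 0.2508]
orientation: [-0.368, 3.116, 0.001]
wrist_force: [-1.0, 0.4, -1.5]
width: 0.0116
grip_force: 60.1
```

>>> {"method": "send_rows", "body": {"targets": [[[0,0,0,0,0,1,255],[0,0,0,0,0,1,255],[0,0,0,0,0,1,255],[0,0,0,0,0,1,255],[0,0,0,0,0,1,255],[0,0,0,0,0,1,255],[0,0,0,0,0,1,255],[0,0,0,0,0,1,255]]]}}

```text
clock: 6.58
tool_pos: [0.4342, 0.1893, 0.2479]
orientation: [-0.725, -3.056, 0.0]
wrist_force: [-0.8, 1.1, -2.3]
width: 0.0121
grip_force: 60.1
```

>>> {"method": "send_rows", "body": {"targets": [[[0,0,0,0,0,1,255],[0,0,0,0,0,1,255],[0,0,0,0,0,1,255],[0,0,0,0,0,1,255],[0,0,0,0,0,1,255],[0,0,0,0,0,1,255],[0,0,0,0,0,1,255],[0,0,0,0,0,1,255]]]}}

```text
clock: 7.25
tool_pos: [0.4342, 0.1893, 0.2479]
orientation: [-1.726, -2.624, 0.001]
wrist_force: [0.1, -0.4, -1.9]
width: 0.012
grip_force: 60.1
```

>>> {"method": "send_rows", "body": {"targets": [[[0,0,0,0,0,1,255],[0,0,0,0,0,1,255],[0,0,0,0,0,1,255],[0,0,0,0,0,0.5,255],[0,0,0,0,0,0,255],[-0.5,0.25,0,0,0,0,255],[-1,0.25,0,0,0,0,255],[-1,0,0,0,0,0,255]]]}}

```text
clock: 7.92
tool_pos: [0.4542, 0.1282, 0.248]
orientation: [-2.097, -2.339, -0.0]
wrist_force: [-0.0, -0.1, -1.9]
width: 0.0117
grip_force: 60.1
```

```bash
python3 -c "
from h import *
go((.4745,-.0663,.2),6)"
```

```text
t 7.9167 pos [0.4542 0.1282 0.248 ] yaw 6.27 tilt [ 0. -0. -1.] F [-0.  -0.1 -1.9] Mz 0.05 w 0.0117 g 60 q6 0.03
units [-7.82 -0.04  1.92] turn 0.05
```

>>> {"method": "send_rows", "body": {"targets": [[[-1,0,0,0,0,0,255],[-1,0,0,0,0,0,255],[-1,0,0,0,0,0,255],[-1,0,0,0,0,0,255],[-1,0,0,0,0,0,255],[-1,0,0,0,0,0,255],[-1,0,0,0,0,0,255],[-0.8,0,0,0,0,0,255]]]}}

```text
clock: 8.58
tool_pos: [0.474, -0.0669, 0.2481]
orientation: [-2.099, -2.337, 0.0]
wrist_force: [-0.4, 0.6, -1.9]
width: 0.012
grip_force: 60.1
```

>>> {"method": "send_rows", "body": {"targets": [[[0,0,0.5,0,0,0,255],[0,0,0.7,0,0,0,255],[0,0,0,0,0,0,255],[0,0,0,0,0,0,255]]]}}

```text
clock: 8.92
tool_pos: [0.4738, -0.0653, 0.2179]
orientation: [-2.098, -2.335, 0.001]
wrist_force: [-0.9, -0.5, -0.7]
width: 0.0123
grip_force: 60.0
```

```bash
python3 - <<'E'
from h import *
go((.4745,-.0663,.1884),6)
s=snap("scene","s2"); t=snap("top","t2")
c=lambda im,u,v,r:cv2.resize(im[v-r:v+r,u-r:u+r,::-1],(400,400),interpolation=cv2.INTER_CUBIC)
cv2.imwrite("pics/c2.png",np.hstack([c(s,340,240,33),c(t,355,245,33)]))
z=ctrl.read_state()["tool_pos"]; o=z-[0,0,.0984]
a=np.radians(96);f=lambda P:((np.array(w2px("scene",P))-(307,207)+.5)*400/66-.5).round()
for h in(.03,.0): print("expected axis",h,f(o+[0,0,h]))
for sg in(1,-1):
  u=sg*np.array([np.cos(a),np.sin(a),0]); print("lug",f(o+.0275*u+[0,0,.013]),"slot",f(np.array([.4745,-.0663,.1])+.027*u),"wingtop",f(o+.025*u+[0,0,.104]))
print("shoulder l/r",f(o+[-.0122,.0258,.03]),f(o+[.0122,-.0258,.03]))
E
```

```text
t 8.9167 pos [ 0.4738 -0.0653  0.2179] yaw 6.12 tilt [ 0.001 -0.002 -1.   ] F [-0.9 -0.5 -0.7] Mz 0.05 w 0.0123 g 60 q6 -0.38
units [-0.04  0.03  1.18] turn 0.02
expected axis 0.03 [197. 168.]
expected axis 0.0 [194. 222.]
lug [130. 169.] slot [132. 229.] wingtop [141.  -1.]
lug [261. 229.] slot [258. 288.] wingtop [268.  55.]
shoulder l/r [119. 155.] [275. 181.]
```

View pics/c2.png

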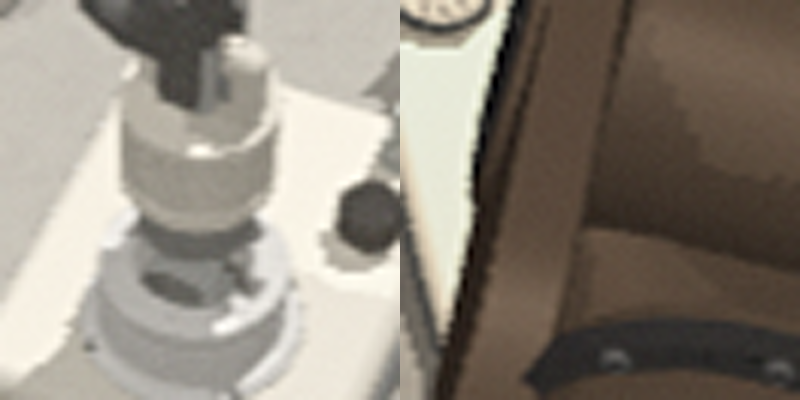

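The cartridge hangs coaxially above the ring: its body spans columns 120–278 and I expected 119–275. The right-hand slot shows at (240,278). I'll lower it gently.

>>> {"method": "send_rows", "body": {"targets": [[[-0.04,0.03,0.3,0,0,0,255],[0,0,0.3,0,0,0,255],[0,0,0.15,0,0,0,255],[0,0,0.15,0,0,0,255],[0,0,0.1,0,0,0,255],[0,0,0,0,0,0,255]]]}}

```text
clock: 9.52
tool_pos: [0.4748, -0.0663, 0.1927]
orientation: [-2.1, -2.335, 0.001]
wrist_force: [0.8, -0.5, -1.7]
width: 0.0119
grip_force: 60.1
```

```bash
python3 -c "
from h import *
go((.4745,-.0663,.1884),6)"
```

```text
t 9.5167 pos [ 0.4748 -0.0663  0.1927] yaw 6.06 tilt [ 0.    -0.001 -1.   ] F [ 0.8 -0.5 -1.7] Mz 0.03 w 0.0119 g 60 q6 -0.38
units [-0.   -0.01  0.17] turn 0.01
```

>>> {"method": "send_rows", "body": {"targets": [[[0,0,0.08,0,0,0,255],[0,0,0.06,0,0,0,255],[0,0,0.04,0,0,0,255],[0,0,0.04,0,0,0,255],[0,0,0,0,0,0,255]]]}}

```text
clock: 9.93
tool_pos: [0.4749, -0.0663, 0.1877]
orientation: [-2.101, -2.336, -0.0]
wrist_force: [-0.5, 0.6, -0.8]
width: 0.0121
grip_force: 60.1
```

```bash
python3 -c "
from h import *
go((.4745,-.0663,.1784),6)"
```

```text
t 9.9333 pos [ 0.4749 -0.0663  0.1877] yaw 6.06 tilt [ 0. -0. -1.] F [-0.5  0.6 -0.8] Mz 0.0 w 0.0121 g 60 q6 -0.38
units [ 0.   -0.02  0.37] turn 0.01
```

>>> {"method": "send_rows", "body": {"targets": [[[0,0,0.04,0,0,0,255],[0,0,0.04,0,0,0,255],[0,0,0,0,0,0,255]]]}}

```text
clock: 10.18
tool_pos: [0.4749, -0.0663, 0.1857]
orientation: [-2.101, -2.336, -0.0]
wrist_force: [-0.9, -0.2, -1.9]
width: 0.0121
grip_force: 60.1
```

```bash
python3 -c "
from h import *
go((.4745,-.0663,.1784),6)"
```

```text
t 10.1833 pos [ 0.4749 -0.0663  0.1857] yaw 6.06 tilt [ 0. -0. -1.] F [-0.9 -0.2 -1.9] Mz 0.02 w 0.0121 g 60 q6 -0.38
units [ 0.   -0.02  0.29] turn 0.01
```

The lugs are below the rim with no reaction force, so they have entered the slots.

>>> {"method": "send_rows", "body": {"targets": [[[0,0,0.08,0,0,0,255],[0,0,0.08,0,0,0,255],[0,0,0.08,0,0,0,255],[0,0,0.08,0,0,0,255],[0,0,0.05,0,0,0,255],[0,0,0,0,0,0,255]]]}}

```text
clock: 10.68
tool_pos: [0.4751, -0.0663, 0.1765]
orientation: [2.101, 2.336, 0.0]
wrist_force: [-1.2, 1.1, 3.5]
width: 0.012
grip_force: 61.1
```

```bash
python3 -c "
from h import *
go((.4745,-.0663,.1694),6)"
```

```text
t 10.6833 pos [ 0.4751 -0.0663  0.1765] yaw 6.06 tilt [-0.  0. -1.] F [-1.2  1.1  3.5] Mz -0.07 w 0.012 g 61 q6 -0.38
units [ 0.   -0.02  0.28] turn 0.01
```

>>> {"method": "send_rows", "body": {"targets": [[[0,0,0.1,0,0,0,255],[0,0,0.1,0,0,0,255],[0,0,0.06,0,0,0,255],[0,0,0.02,0,0,0,255],[0,0,0,0,0,0,255]]]}}

```text
clock: 11.1
tool_pos: [0.4751, -0.0663, 0.1699]
orientation: [2.101, 2.335, 0.001]
wrist_force: [-2.6, 1.8, 7.7]
width: 0.0127
grip_force: 61.8
```

```bash
python3 -c "
from h import *
go((.4745,-.0663,.1689),6)"
```

```text
t 11.1 pos [ 0.4751 -0.0663  0.1699] yaw 6.06 tilt [-0.     0.001 -1.   ] F [-2.6  1.8  7.7] Mz -0.01 w 0.0127 g 62 q6 -0.38
units [ 0.   -0.03  0.04] turn 0.01
```

>>> {"method": "send_rows", "body": {"targets": [[[0,-0.02,0.04,0,0,0,255],[0,0,0,0,0,0.3,255],[0,0,0,0,0,0.4,255],[0,0,0,0,0,0.5,255],[0,0,0,0,0,0.5,255],[0,0,0,0,0,0.3,255],[0,0,0,0,0,0,255]]]}}

```text
clock: 11.68
tool_pos: [0.4749, -0.0664, 0.1691]
orientation: [2.297, 2.141, 0.001]
wrist_force: [-1.2, 1.0, 8.7]
width: 0.0118
grip_force: 61.7
```

```bash
python3 -c "
from h import *
go((.4745,-.0663,.1689),-69)"
```

```text
t 11.6833 pos [ 0.4749 -0.0664  0.1691] yaw -4.04 tilt [-0.     0.002 -1.   ] F [-1.2  1.   8.7] Mz -0.01 w 0.0118 g 62 q6 -0.21
units [ 0.   -0.02  0.01] turn 12.99
```

>>> {"method": "send_rows", "body": {"targets": [[[0,0,0,0,0,0.7,255],[0,0,0,0,0,0.8,255],[0,0,0,0,0,0.8,255],[0,0,0,0,0,0.8,255],[0,0,0,0,0,0.8,255],[0,0,0,0,0,0.8,255],[0,0,0,0,0,0.3,255],[0,0,0,0,0,0,255]]]}}

```text
clock: 12.35
tool_pos: [0.475, -0.0664, 0.1691]
orientation: [2.707, 1.593, 0.002]
wrist_force: [-1.3, 1.0, 9.1]
width: 0.0119
grip_force: 61.7
```

```bash
python3 -c "
from h import *
go((.4745,-.0663,.1689),-69)"
```

```text
t 12.35 pos [ 0.475  -0.0664  0.1691] yaw -29.05 tilt [ 0.001  0.002 -1.   ] F [-1.3  1.   9.1] Mz -0.03 w 0.0119 g 62 q6 0.23
units [-0.01 -0.02  0.01] turn 7.99
```

>>> {"method": "send_rows", "body": {"targets": [[[0,0,0,0,0,0.7,255],[0,0,0,0,0,0.8,255],[0,0,0,0,0,0.8,255],[0,0,0,0,0,0.8,255],[0,0,0,0,0,0.8,255],[0,0,0,0,0,0.8,255],[0,0,0,0,0,0.8,255],[0,0,0,0,0,0,255]]]}}

```text
clock: 13.02
tool_pos: [0.4751, -0.0665, 0.1691]
orientation: [3.009, 0.9, 0.003]
wrist_force: [-0.8, 1.3, 9.0]
width: 0.0119
grip_force: 61.7
```

```bash
python3 -c "
from h import *
go((.4745,-.0663,.1689),-69)"
```

```text
t 13.0167 pos [ 0.4751 -0.0665  0.1691] yaw -56.69 tilt [ 0.001  0.001 -1.   ] F [-0.8  1.3  9. ] Mz -0.09 w 0.0119 g 62 q6 0.71
units [-0.02 -0.02  0.01] turn 2.46
```

Now I'll go slowly up to the stop, watching the moment.

>>> {"method": "send_rows", "body": {"targets": [[[0,0,0,0,0,0.5,255],[0,0,0,0,0,0.5,255],[0,0,0,0,0,0.4,255],[0,0,0,0,0,0.3,255],[0,0,0,0,0,0.2,255],[0,0,0,0,0,0,255]]]}}

```text
clock: 13.52
tool_pos: [0.4752, -0.0665, 0.1692]
orientation: [3.072, 0.653, 0.003]
wrist_force: [-0.4, 0.9, 8.2]
width: 0.0123
grip_force: 61.7
```

```bash
python3 -c "
from h import *
go((.4745,-.0663,.1689),-69)"
```

```text
t 13.5167 pos [ 0.4752 -0.0665  0.1692] yaw -66.0 tilt [ 0.002  0.001 -1.   ] F [-0.4  0.9  8.2] Mz 0.08 w 0.0123 g 62 q6 0.87
units [-0.02 -0.02  0.01] turn 0.6
```

>>> {"method": "send_rows", "body": {"targets": [[[0,0,0,0,0,0.2,255],[0,0,0,0,0,0.2,255],[0,0,0,0,0,0.2,255],[0,0,0,0,0,0,255]]]}}

```text
clock: 13.85
tool_pos: [0.4752, -0.0665, 0.1691]
orientation: [3.088, 0.572, 0.003]
wrist_force: [-0.5, 0.3, 9.0]
width: 0.0123
grip_force: 61.7
```

```bash
python3 -c "
from h import *
go((.4745,-.0663,.1689),-72)"
```

```text
t 13.85 pos [ 0.4752 -0.0665  0.1691] yaw -69.0 tilt [ 0.002  0.001 -1.   ] F [-0.5  0.3  9. ] Mz 0.01 w 0.0123 g 62 q6 0.93
units [-0.02 -0.02  0.01] turn 0.6
```

>>> {"method": "send_rows", "body": {"targets": [[[0,0,0,0,0,0.2,255],[0,0,0,0,0,0.2,255],[0,0,0,0,0,0,255]]]}}

```text
clock: 14.1
tool_pos: [0.4752, -0.0665, 0.1692]
orientation: [3.098, 0.518, 0.003]
wrist_force: [-0.5, 0.2, 9.5]
width: 0.0121
grip_force: 61.7
```

```bash
python3 -c "
from h import *
go((.4745,-.0663,.1689),-72)"
```

```text
t 14.1 pos [ 0.4752 -0.0665  0.1692] yaw -71.0 tilt [ 0.002  0.001 -1.   ] F [-0.5  0.2  9.5] Mz 0.04 w 0.0121 g 62 q6 0.96
units [-0.02 -0.02  0.01] turn 0.2
```

>>> {"method": "send_rows", "body": {"targets": [[[0,0,0,0,0,0.2,255],[0,0,0,0,0,0.2,255],[0,0,0,0,0,0,255]]]}}

```text
clock: 14.35
tool_pos: [0.4752, -0.0664, 0.1692]
orientation: [3.106, 0.465, 0.003]
wrist_force: [-0.8, 2.0, 9.9]
width: 0.0122
grip_force: 61.8
```

```bash
python3 -c "
from h import *
go((.4745,-.0663,.1689),-72)"
```

```text
t 14.35 pos [ 0.4752 -0.0664  0.1692] yaw -72.99 tilt [ 0.002  0.001 -1.   ] F [-0.8  2.   9.9] Mz 0.15 w 0.0122 g 62 q6 1.0
units [-0.02 -0.01  0.01] turn -0.2
```

>>> {"method": "send_rows", "body": {"targets": [[[0,0,0,0,0,0.15,255],[0,0,0,0,0,0,255]]]}}

```text
clock: 14.52
tool_pos: [0.4751, -0.0662, 0.1691]
orientation: [3.11, 0.445, 0.003]
wrist_force: [-0.5, 3.2, 8.6]
width: 0.0118
grip_force: 61.8
```

```bash
python3 -c "
from h import *
go((.4745,-.0663,.1689),-72)"
```

```text
t 14.5167 pos [ 0.4751 -0.0662  0.1691] yaw -73.71 tilt [ 0.002  0.001 -1.   ] F [-0.5  3.2  8.6] Mz 0.24 w 0.0118 g 62 q6 1.01
units [-0.02 -0.    0.01] turn -0.34
```

The moment is rising, so it is at the stop. I'll ease the twist slightly and let it rise.

>>> {"method": "send_rows", "body": {"targets": [[[0,0,0,0,0,-0.1,255],[0,0,-0.06,0,0,0,255],[0,0,-0.06,0,0,0,255],[0,0,-0.06,0,0,0,255],[0,0,-0.04,0,0,0,255],[0,0,0,0,0,0,255]]]}}

```text
clock: 15.02
tool_pos: [0.4749, -0.0663, 0.1744]
orientation: [3.108, 0.459, 0.002]
wrist_force: [0.8, 4.1, 5.9]
width: 0.0117
grip_force: 61.2
```

```bash
python3 -c "
from h import *
go((.4745,-.0663,.1749),-72)"
```

```text
t 15.0167 pos [ 0.4749 -0.0663  0.1744] yaw -73.2 tilt [ 0.001  0.    -1.   ] F [0.8 4.1 5.9] Mz 0.06 w 0.0117 g 61 q6 1.0
units [-0.02 -0.   -0.02] turn -0.24
```

>>> {"method": "send_rows", "body": {"targets": [[[0,0,-0.03,0,0,0,255],[0,0,-0.03,0,0,0,255],[0,0,0,0,0,0,255]]]}}

```text
clock: 15.27
tool_pos: [0.4748, -0.0663, 0.175]
orientation: [-3.108, -0.459, -0.001]
wrist_force: [5.6, 4.0, -5.8]
width: 0.012
grip_force: 59.8
```

```bash
python3 -c "
from h import *
go((.4745,-.0663,.1749),-72)"
```

```text
t 15.2667 pos [ 0.4748 -0.0663  0.175 ] yaw -73.21 tilt [ 0. -0. -1.] F [ 5.6  4.  -5.8] Mz 0.09 w 0.012 g 60 q6 1.0
units [-0.01 -0.    0.  ] turn -0.24
```

The rise stops at the locked height with the roof holding it down, so it is locked. I'll release and go straight up.

>>> {"method": "send_rows", "body": {"targets": [[[0,0,0.03,0,0,0,255],[0,0,0,0,0,0,200],[0,0,0,0,0,0,120],[0,0,0,0,0,0,60],[0,0,0,0,0,0,0],[0,0,0,0,0,0,0],[0,0,0,0,0,0,0],[0,0,0,0,0,0,0]]]}}

```text
clock: 15.93
tool_pos: [0.4745, -0.0664, 0.1748]
orientation: [-3.108, -0.459, -0.0]
wrist_force: [-0.2, 1.1, 0.2]
width: 0.085
grip_force: 0.0
```

>>> {"method": "send_rows", "body": {"targets": [[[0,0,-0.4,0,0,0,0],[0,0,-1,0,0,0,0],[0,0,-1,0,0,0,0],[0,0,-1,0,0,0,0],[0,0,-1,0,0,0,0],[1,1,0,0,0,0,0],[1,1,0,0,0,0,0],[0,0,0,0,0,0,0]]]}}

```text
clock: 16.6
tool_pos: [0.5406, -0.1021, 0.2851]
orientation: [3.106, 0.458, 0.005]
wrist_force: [-0.6, 0.2, -0.6]
width: 0.0855
grip_force: 0.0
```

>>> {"method": "send_rows", "body": {"targets": [[[0,-1,0,0,0,0,0],[0,-1,0,0,0,0,0],[0,-1,0,0,0,0,0],[0,-1,0,0,0,0,0],[0,-1,0,0,0,0,0],[0,-1,0,0,0,0,0],[0,-1,0,0,0,0,0],[0,-1,0,0,0,0,0]]]}}

```text
clock: 17.27
tool_pos: [0.4782, 0.0927, 0.2847]
orientation: [-3.108, -0.459, 0.0]
wrist_force: [0.7, -0.2, 0.3]
width: 0.0852
grip_force: 0.0
```

```bash
python3 - <<'E'
from h import *
go((.4745,-.0663,.1749),-72)
s=snap("scene","s3"); t=snap("top","t3")
cv2.imwrite("pics/c3.png",np.hstack([cv2.resize(x[y0:y0+150,u:u+200,::-1],(400,300)) for x,u,y0 in((s,240,180),(t,255,160))]))
f=lambda n,P:((w2px(n,P)-((240,180) if n=="scene" else (255,160))+.5)*2-.5).round()
o=np.array([.4748,-.0663,.0766]);a=np.radians(-73+90)
for n in("scene","top"):
  print(n,[f(n,o+[k*.025*np.cos(a),k*.025*np.sin(a),.104]) for k in(1,-1)])
E
```

```text
t 17.2667 pos [0.4782 0.0927 0.2847] yaw -73.2 tilt [-0. -0. -1.] F [ 0.7 -0.2  0.3] Mz 0.01 w 0.0852 g 0 q6 1.33
units [-1.98  6.05  4.39] turn -0.24
scene [array([208.,  75.]), array([193., 108.])]
top [array([203., 137.]), array([218., 183.])]
```

View pics/c3.png

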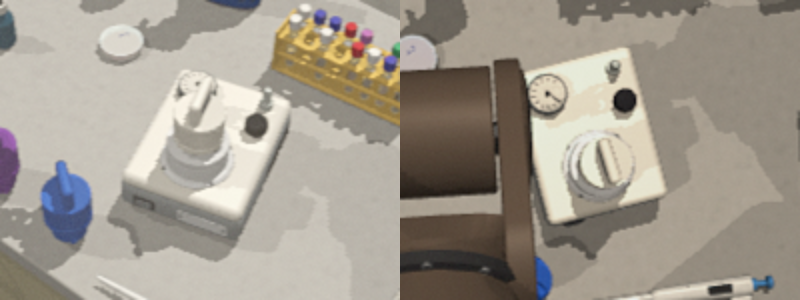

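The cartridge stands upright in the socket. Its wing shows at (193–208, 75–108) in the scene crop, where it should be when locked, and it is nearly in line with the pump's x axis. The gripper is clear and the other things visible in the crops are where they were.

```bash
python3 -c "
from h import *
print(ctrl.sign_off())"
```

```text
the job is handed in; nothing more can be done
None
```

The fresh cartridge is locked upright in the pump's socket: it turned to the stop, rose to its locked height and held against a light upward pull. I let go of it, moved the gripper clear and handed the job in at about 17 s.

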